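# Feel out the tube block whose sole still grips

### The job

Only one of the three aluminium tube blocks still has a sole that grips; the other two have gone hard and slick. Push or draw each of the three about five centimetres along the bench, gently and without leaning your weight on it, leave it where it comes to rest, and feel which drags hardest; then set that one down gently, lying flat, in the middle of the tilted rocker platform, where it must stay put by itself clear of the stop rim. The other two stay standing on the bench within about ten centimetres of where they stood, and the other lab ware is left alone.

Things in the scene. Friction and masses are not known exactly. Their poses are not given: they have to be found in the camera images.
- block_a: one of three look-alike tube blocks: aluminium, 100 mm long (its x), 50 mm wide (its y), 56 mm high with a black 6 mm rubber sole, two rows of four dark wells in the flat top; 0.73 to 0.9 kg. Origin: centre of its underside, z up. It stays upright when pushed below mid-height on an end face and can be pinched across its 50 mm width. Places in the row, about 130 mm apart, are random.
- block_b: one of three look-alike tube blocks: aluminium, 100 mm long (its x), 50 mm wide (its y), 56 mm high with a black 6 mm rubber sole, two rows of four dark wells in the flat top; 0.73 to 0.9 kg. Origin: centre of its underside, z up. It stays upright when pushed below mid-height on an end face and can be pinched across its 50 mm width. Places in the row, about 130 mm apart, are random.
- block_c: one of three look-alike tube blocks: aluminium, 100 mm long (its x), 50 mm wide (its y), 56 mm high with a black 6 mm rubber sole, two rows of four dark wells in the flat top; 0.73 to 0.9 kg. Origin: centre of its underside, z up. It stays upright when pushed below mid-height on an end face and can be pinched across its 50 mm width. Places in the row, about 130 mm apart, are random.
- rocker: rocking shaker parked at a tilt, fixed to the bench: white housing 170 mm deep, 150 mm wide, carrying the platform. Stands at the left or the right end of the row of blocks. Origin: centre of its underside, z up.
- platform: the rocker's bare steel platform, fixed: flat plate 210 mm (its x) by 160 mm (its y), 6 mm thick, no side walls, tilted 0.44 rad: it falls towards its own -x, roughly towards the robot. Origin: centre of its top surface, 112 mm above the bench; z is the surface normal. A gripping sole holds on it, a slick one slides down to the stop rim at once.
- stop: steel stop rim along the low edge (platform -x), fixed, rising 10 mm above the surface, 6 mm thick, its inner face 105 mm from the platform's centre. Origin: middle of the rim's foot, level with the surface. No block may slide against it.
- table: the black bench top, fixed; its surface is the plane z = 0. All three blocks start standing on it. On it a block with a slick sole slides with about 2 to 3 N, the one with the gripping sole with about 6 to 8.5 N (more if fingers also bear down on it).
- mixer: vortex mixer with a white box on its head, fixed, 135 mm deep and wide at the foot, 169 mm high, at the other end of the row from the rocker. Origin: centre of its underside.
- tube_rack: bystander: loose white tube rack, 85 mm by 190 mm (its y) by 41 mm high with the tubes, beyond the blocks. Origin: centre of its underside.
- tip_box: bystander: loose yellowish pipette tip box with a greenish lid, 94 mm by 129 mm by 85 mm high, beyond the blocks. Origin: centre of its underside.
- beaker: bystander: loose glass beaker, 80 mm across, 100 mm high, beyond the blocks. Origin: centre of its underside.
Things that resemble listed ones, but are neither listed nor needed, are in the scene too. What is shaped like the block_c but blue or purple is not meant. Leave any brown look-alike of the block_b alone.

How it is judged:
By the outcome, as a careful person would: the job done as asked, in the order asked, and still so for the second after the job is handed in, with the robot touching nothing.
It also fails if it takes over 72 s, if anything falls off the work surface, if the arm or the gripper's body presses on something with over 40 N, if the wrist force passes 120 N, or if a joint passes its speed limit or range.

### The arm

A 6-joint arm with a two-finger parallel gripper is mounted at the origin on the work surface. World frame = base frame: x ahead of the robot, y to its left, z up, the work surface at z = 0. Lengths are in m, angles in rad, forces in N, time in s.
With the tool pointing down it reaches from about 0.35 to 0.925 m from the base axis. Payload 6.4 kg.
Tool frame: the origin (TCP) lies at the very end of the fingers, on their centre line; the grasp point (between the pads) lies 19 mm behind it (env.pinch_z is the distance from the TCP to the grasp point, in m); z points along the fingers, y is the line along which they close (so a half turn about z gives the same grasp; the last joint's range is limited). The gripper opens to 85 mm and grips with 20 to 120 N. Pads are 22 mm wide; open, the fingers measure 114 mm over their backs; the gripper's body (76 mm by 85 mm) begins 54 mm behind the grasp point. The pads swing forward as they close: fully open they stand 13 mm farther back than shut.
Start: joints at [0.951, 0.245, 1.558, -0, 1.339, -0.174], TCP at [0.28, 0.586, 0.231] pointing down, gripper open.
Joint ranges: [-3.13, 3.13], [-1.02, 2.26], [0.13, 2.54], [-0.95, 4.09], [0.21, 2.88], [-2.74, 2.74]. Speed limits (rad/s): [2.57, 2.57, 3.14, 3.14, 3.14, 3.14].

### API

Orientations are given as a unit quaternion [x, y, z, w].
In Python, from rig import monitor, optics, finish_job, env gives the robot as it stands. The module is installed in compiled form; this text tells all that it offers.
- The arm moves only by the tool servo_tool, never from a script. Its argument "moves" is one flat list of numbers, 7 for each row, row after row: the shift along the tool's x, y, z in cm, then the turn, a rotation vector about the tool's x, y, z in degrees, then the opening, from -1 (shut) to 1 (fully open). A call has 1 to 5 rows; each row is the pose to reach, as a shift and turn from the pose commanded when the call began, along the tool's axes at that moment; what a row does not reach only later rows make up. A row lasts 1/10 s, in which the tool goes at most 50 mm and 8.59 degrees, less where a joint would pass 70% of its speed; a pose out of reach is approached as far as the arm can. A call with a gripper value outside its range is refused whole. The fingers move at their own pace and stop on an object; "newtons" is the grip in N (left out, the last holds). Time passes only in rows, so rows that repeat a pose let the fingers close. It gives the time, the measured TCP pose, the force, the opening and the grip force at its end, in the units of the state.
- monitor.get_obs(): the state, without advancing time (a new reading comes with each control period).
- optics.camera(name): name is "side" or "top"; returns a dict with "image" (384x512x3 uint8, blue, green, red), "camera_matrix" (3x3 intrinsics, pixels), "R" (3x3) and "t" (3): a world point X has camera coordinates R X + t. Camera axes: x right, y down, z forward; pixel columns grow to the right and rows downward; lengths in m; the calibration is good to about 2 mm. A picture is of the moment at which its call begins. There is no depth.
- finish_job(): hands the job in; it is judged then, once.
The state is a dict: "clock": time; "joint_positions": joint angles; "qvel": joint speeds; "effort": joint torques, N m; "tcp_pos": TCP position; "tcp_rot": TCP orientation; "ft_force": force on the tool from outside, world axes, zero at the start; "torque": the same for the moment, N m; "width": finger opening in m; "grip_force": force on a finger pad.
Only numpy, scipy, OpenCV 4.12 (cv2) and the standard library are available. Lean on these libraries where they do the work, as an engineer would, in place of code of your own. Each camera call takes 0.05 s, during which the arm holds its last target. There are 200 camera calls.

## Working session

There is one attempt and no reset: what is moved stays moved. The work goes in short steps, Python scripts to look and compute and a tool call to move; the robot and the scene stay as the last step left them, time stands still between calls to the robot, and variables do not carry over. Pictures are saved under pics/ and viewed, at most 10 in all, crops included, and the job is handed in when it is done.

Besides the shell and the picture viewer there is one more tool, called after ">>>" as name(argument=value, ...), one argument or row to a line, values as JSON. servo_tool: Moves the arm, as the interface text tells. Its arguments: {"type":"object","properties":{"moves":{"type":"array","items":{"type":"number"}},"newtons":{"type":"number"}},"required":["moves"]}

```bash
mkdir -p pics; ls
python3 - <<'E'
from rig import monitor, optics, env
import cv2,pickle,numpy as np
d={}
for n in("top","side"):
    c=optics.camera(n); d[n]=c; cv2.imwrite(f"pics/{n}0.png",cv2.resize(c["image"],None,fx=1.5,fy=1.5,interpolation=cv2.INTER_CUBIC)); R=np.array(c["R"]);print(n,-R.T@c["t"],c["camera_matrix"][0][0])
pickle.dump(d,open("c0.pkl","wb"))
o=monitor.get_obs();print(o)
E
```

```text
pics
top [ 0.48267808 -0.00341238  1.10028325] 396.8164388243708
side [ 0.15848364 -0.83237639  0.70422502] 428.42064611660606
{'clock': 0.1, 'joint_positions': array([ 9.50909159e-01,  2.45736189e-01,  1.55891121e+00,  1.77669119e-05,
        1.33869157e+00, -1.74144748e-01]), 'qvel': array([ 0.00036444, -0.00143837, -0.00409019, -0.00101832,  0.00110248,
        0.0007757 ]), 'effort': array([-7.03887836e-04, -4.30676651e+01, -3.27126431e+01, -2.03479635e-04,
        2.87880939e-03,  2.37546772e-05]), 'tcp_pos': array([0.27995181, 0.58606319, 0.23028539]), 'tcp_rot': array([ 2.21032642e-01,  9.75266019e-01, -8.01899300e-04, -3.45592943e-04]), 'ft_force': array([-0.54666647,  0.29027557,  0.58713021]), 'torque': array([ 0.01448298, -0.02686471, -0.00272284]), 'grip_force': 0.0, 'width': 0.08538692986052285}
```

View pics/top0.png

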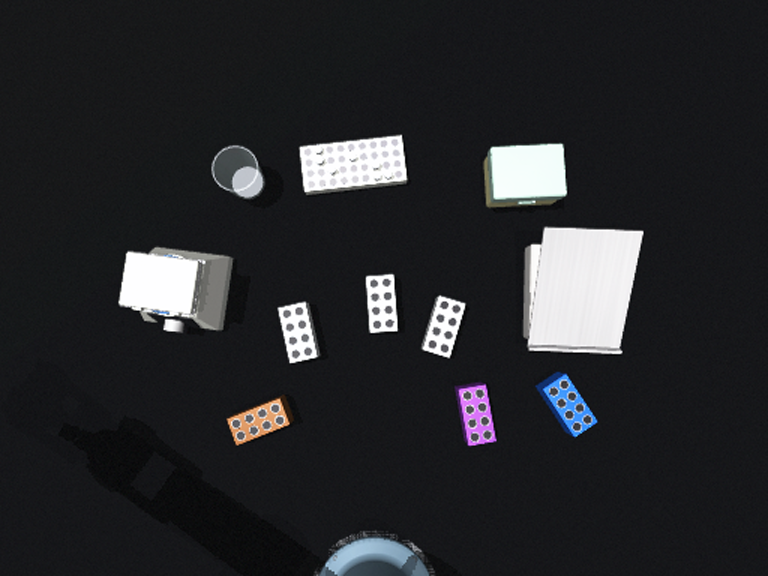

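View pics/side0.png

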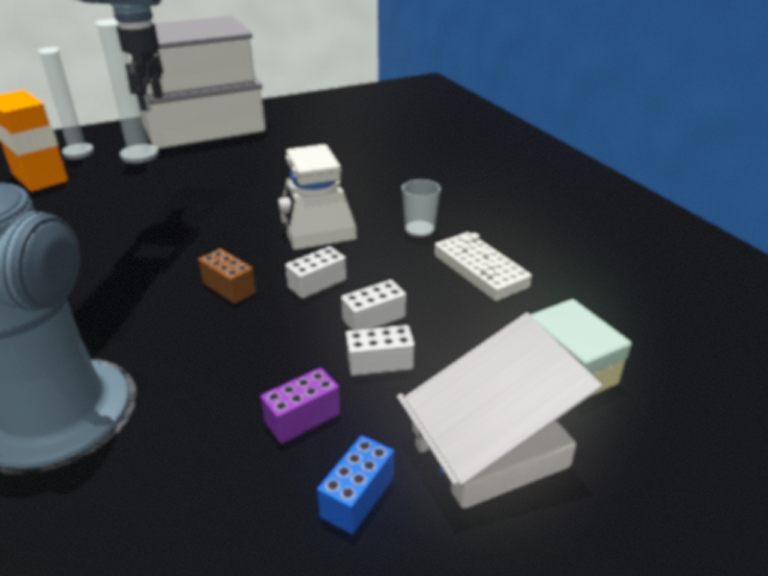

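The top picture shows three silvery blocks at (298,332), (381,303) and (444,326) in 1.5x pixels; these fit the aluminium description. The brown (259,421), purple (476,415) and blue (568,405) ones are look-alikes to leave. The platform is at about (585,290), on the right (-y), and the mixer is on the left.

```bash
cat > h.py <<'E'
import numpy as np,cv2
from scipy.spatial.transform import Rotation as Ro
def unproj(c,uv,z):
    R=np.array(c["R"]);t=np.array(c["t"]);K=np.array(c["camera_matrix"])
    o=-R.T@t; d=(R.T@np.linalg.inv(K)@np.c_[np.atleast_2d(uv),np.ones(len(np.atleast_2d(uv)))].T).T
    return o+d*((z-o[2])/d[:,2])[:,None]
def proj(c,X):
    p=(np.array(c["R"])@np.atleast_2d(X).T).T+c["t"]; q=(np.array(c["camera_matrix"])@p.T).T
    return q[:,:2]/q[:,2:]
def blocks(c):
    im=c["image"]; hsv=cv2.cvtColor(im,cv2.COLOR_BGR2HSV)
    m=((hsv[...,2]>150)&(hsv[...,1]<60)).astype(np.uint8)
    out=[]
    for k in cv2.findContours(m,cv2.RETR_EXTERNAL,cv2.CHAIN_APPROX_NONE)[0]:
        if 400<cv2.contourArea(k)<1500:
            P=unproj(c,k[:,0,:].astype(float),.056)[:,:2]
            (cx,cy),(w,h),a=cv2.minAreaRect((P*1000).astype(np.float32))
            if w<h: w,h,a=h,w,a+90
            a=(a+90)%180-90
            if 75<w<130: out.append((cx/1000,cy/1000,a,w,h))
    return sorted(out,key=lambda b:-b[1])
E
python3 - <<'E'
from h import *;import pickle
d=pickle.load(open("c0.pkl","rb"));c=d["top"]
for b in blocks(c):print(np.round(b,4))
im=c["image"];a=cv2.resize(im[170:250,170:330],None,fx=4,fy=4,interpolation=cv2.INTER_CUBIC);cv2.imwrite("pics/crop.png",a)
# platform fit from corners of the top view (upper-edge corners) px/1.5
from scipy.optimize import least_squares
hi=np.array([[544,228],[643,231]])/1.5; lo=np.array([[621,353],[528,352]])/1.5
def pts(p):
    x,y,yaw=p; R=(Ro.from_euler('z',yaw)*Ro.from_euler('y',-.44)).as_matrix()
    L=np.array([[.105,.08,0],[.105,-.08,0],[-.111,-.08,0.005],[-.111,.08,0.005]])
    return L@R.T+[x,y,.112]
r=least_squares(lambda p:(proj(c,pts(p))-np.r_[hi,lo]).ravel(),[.5,-.3,0]);print(r.x,r.fun.round(1))
cs=d["side"];print("side px1.5",(proj(cs,pts(r.x))*1.5).round())
E
```

```text
[ 0.4708  0.1391 13.7982 98.8403 48.9516]
[ 5.23500e-01 -7.40000e-03  4.99670e+00  9.90558e+01  4.88887e+01]
[  0.4847  -0.1171 -16.4158  99.0829  49.6857]
[ 0.54601969 -0.34406554 -0.01166026] [-0.4  0.6  0.1  0.4 -0.  -0.   0.3 -1. ]
side px1.5 [[524. 312.]
 [601. 384.]
 [455. 487.]
 [397. 399.]]
```

View pics/crop.png

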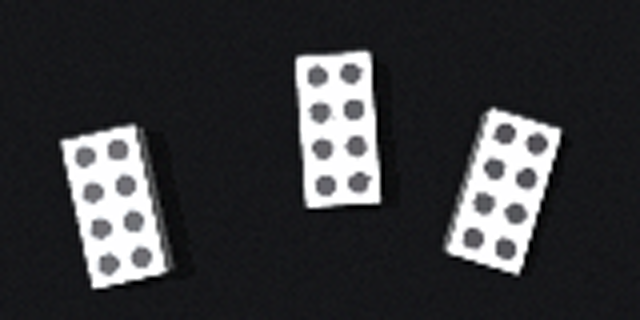

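The crop shows three identical silvery blocks with 99 x 49 mm tops, so the heights and sizes agree. The platform fit also reprojects correctly in the side view. I'll start pushing with the left block.

```bash
cat >> h.py <<'E'
from rig import monitor
def plan(p,a,tau=0):
    "tool at p, tool x opposite to heading a (deg), tip tilted forward by tau (deg); shift cm + rotvec deg"
    o=monitor.get_obs();R0=Ro.from_quat(o["tcp_rot"]);a,tau=np.radians([a,tau])
    u=np.array([np.cos(a),np.sin(a),0]);z=np.sin(tau)*u-np.cos(tau)*np.array([0,0,1]);y=np.cross([0,0,1],u)
    R=Ro.from_matrix(np.c_[np.cross(y,z),y,z])
    print("move",(R0.inv().apply(np.array(p)-o["tcp_pos"])*100).round(2),np.degrees((R0.inv()*R).as_rotvec()).round(2))
def along(b,s,z):
    a=np.radians(b[2]);return [b[0]+s*np.cos(a),b[1]+s*np.sin(a),z]
B=[(.4708,.1391,13.8),(.5235,-.0074,5.0),(.4847,-.1171,-16.4)]
E
python3 -c "
from h import *
plan(along(B[0],-.085,.13),13.8,8)"
```

```text
move [-29.92 -37.47  10.08] [ -2.83  -7.73 -39.27]
```

>>> servo_tool(
  moves=[-29.9, -37.5, 10.1, -2.8, -7.7, -39.3, -1, -29.9, -37.5, 10.1, -2.8, -7.7, -39.3, -1, -29.9, -37.5, 10.1, -2.8, -7.7, -39.3, -1, -29.9, -37.5, 10.1, -2.8, -7.7, -39.3, -1, -29.9, -37.5, 10.1, -2.8, -7.7, -39.3, -1],
)

```text
clock: 0.6
tcp_pos: [0.3347, 0.3476, 0.1792]
tcp_rot: [-0.123, 0.99, 0.009, 0.07]
ft_force: [0.4, -0.2, 0.8]
width: 0.0123
grip_force: 0.0
```

```bash
python3 -c "
from h import *
plan(along(B[0],-.085,.13),13.8,8)"
```

```text
move [  1.1  -23.49   4.82] [0.04 0.07 0.37]
```

>>> servo_tool(
  moves=[1.1, -23.0, 4.6, 0, 0, 0.3, -1, 1.1, -23.0, 4.6, 0, 0, 0.3, -1, 1.1, -23.0, 4.6, 0, 0, 0.3, -1, 1.1, -23.0, 4.6, 0, 0, 0.3, -1, 1.1, -23.0, 4.6, 0, 0, 0.3, -1],
)

```text
clock: 1.1
tcp_pos: [0.3855, 0.1226, 0.1321]
tcp_rot: [-0.117, 0.991, 0.009, 0.069]
ft_force: [0.8, 0.4, 0.1]
width: 0.0005
grip_force: 0.0
```

```bash
python3 -c "
from h import *
plan(along(B[0],-.085,.015),13.8,8)"
```

```text
move [ 1.45 -0.44 11.62] [ 0.02  0.01 -0.38]
```

>>> servo_tool(
  moves=[1.4, -0.2, 3.7, 0, 0, 0, -1, 1.4, -0.2, 7.5, 0, 0, 0, -1, 1.4, -0.2, 11.3, 0, 0, 0, -1, 1.4, -0.2, 11.3, 0, 0, 0, -1, 1.4, -0.2, 11.3, 0, 0, 0, -1],
)

```text
clock: 1.6
tcp_pos: [0.3875, 0.1237, 0.0188]
tcp_rot: [-0.118, 0.991, 0.009, 0.068]
ft_force: [1.4, -0.1, -0.3]
width: -0.0001
grip_force: 0.0
```

```bash
python3 -c "
from h import *
print(monitor.get_obs()['ft_force'])
plan(along(B[0],-.065,.015),13.8,8)
plan(along(B[0],-.015,.015),13.8,8)"
```

```text
[ 1.35988465 -0.0688556  -0.29027295]
move [-1.89 -0.48  0.64] [ 0.07 -0.09 -0.27]
move [-6.84 -0.46  1.33] [ 0.07 -0.09 -0.27]
```

>>> servo_tool(
  moves=[-0.9, -0.4, 0.4, 0, 0, 0, -1, -1.3, -0.5, 0.5, 0, 0, 0, -1, -1.6, -0.5, 0.5, 0, 0, 0, -1, -1.9, -0.5, 0.6, 0, 0, 0, -1, -1.9, -0.5, 0.6, 0, 0, 0, -1],
)

```text
clock: 2.1
tcp_pos: [0.4091, 0.1235, 0.0165]
tcp_rot: [-0.118, 0.991, 0.009, 0.07]
ft_force: [-0.7, -0.4, 0.1]
width: 0.0001
grip_force: 0.0
```

>>> servo_tool(
  moves=[-0.3, 0, 0.04, 0, 0, 0, -1, -0.6, 0, 0.08, 0, 0, 0, -1, -0.9, 0, 0.13, 0, 0, 0, -1, -1.2, 0, 0.17, 0, 0, 0, -1, -1.5, 0, 0.21, 0, 0, 0, -1],
)

```text
clock: 2.6
tcp_pos: [0.4193, 0.1268, 0.0141]
tcp_rot: [-0.118, 0.991, 0.009, 0.064]
ft_force: [-12.4, -3.0, 8.6]
width: -0.0
grip_force: 5.9
```

>>> servo_tool(
  moves=[-0.3, 0, 0.04, 0, 0, 0, -1, -0.6, 0, 0.08, 0, 0, 0, -1, -0.9, 0, 0.13, 0, 0, 0, -1, -1.2, 0, 0.17, 0, 0, 0, -1, -1.5, 0, 0.21, 0, 0, 0, -1],
)

```text
clock: 3.1
tcp_pos: [0.4342, 0.1304, 0.014]
tcp_rot: [-0.118, 0.991, 0.009, 0.065]
ft_force: [-10.4, -3.9, 6.4]
width: 0.0
grip_force: 5.1
```

The force is high but includes about 6 N of downward drag. I'll unload that by rising slightly during the rest of the push.

>>> servo_tool(
  moves=[-0.3, 0, -0.05, 0, 0, 0, -1, -0.6, 0, -0.1, 0, 0, 0, -1, -0.9, 0, -0.12, 0, 0, 0, -1, -1.2, 0, -0.13, 0, 0, 0, -1, -1.5, 0, -0.11, 0, 0, 0, -1],
)

```text
clock: 3.6
tcp_pos: [0.4519, 0.1339, 0.0186]
tcp_rot: [-0.117, 0.991, 0.009, 0.069]
ft_force: [-4.1, -0.8, -3.4]
width: 0.0001
grip_force: 1.8
```

>>> servo_tool(
  moves=[-0.3, 0, 0.06, 0, 0, 0, -1, -0.6, 0, 0.1, 0, 0, 0, -1, -0.8, 0, 0.13, 0, 0, 0, -1, -0.9, 0, 0.13, 0, 0, 0, -1, -0.9, 0, 0.13, 0, 0, 0, -1],
)

```text
clock: 4.1
tcp_pos: [0.4613, 0.136, 0.019]
tcp_rot: [-0.117, 0.991, 0.009, 0.07]
ft_force: [-2.8, -0.1, -2.1]
width: 0.0002
grip_force: 1.6
```

```bash
python3 -c "
from h import *
from rig import optics
for b in blocks(optics.camera('top')):print(np.round(b,4))
plan(along(B[0],-.055,.03),13.8,8)
plan(along(B[0],-.075,.12),13.8,8)
plan(along(B[1],-.085,.12),5,0)"
```

```text
[ 0.519   0.1513 14.9284 98.5279 49.1197]
[ 5.23500e-01 -7.40000e-03  4.99670e+00  9.90558e+01  4.88887e+01]
[  0.4847  -0.1171 -16.4158  99.0829  49.6857]
move [ 4.31  0.05 -1.72] [ 0.04  0.08 -0.28]
move [  5.02   0.05 -10.91] [ 0.04  0.08 -0.28]
move [  4.24 -14.13 -10.82] [0.68 8.06 8.51]
```

>>> servo_tool(
  moves=[3, 0, -0.6, 0, 0, 0, -1, 4.8, 0, -0.8, 0, 0, 0, -1, 4.8, -5, -0.8, 0, 0, 4, -1, 4.6, -10, -0.8, 0, 0, 8.5, -1, 4.3, -14, -0.6, 0, 0, 8.5, -1],
)

```text
clock: 4.65
tcp_pos: [0.4549, -0.0131, 0.0209]
tcp_rot: [-0.043, 0.996, 0.013, 0.073]
ft_force: [-0.0, 0.8, 0.7]
width: -0.0001
grip_force: 0.0
```

```bash
python3 -c "
from h import *
plan(along(B[1],-.068,.018),5,8)"
```

```text
move [-0.04 -0.03  0.3 ] [ 1.08  0.38 -0.14]
```

>>> servo_tool(
  moves=[0, 0, 0.1, 1, 0.4, 0, -1, 0, 0, 0.1, 1, 0.4, 0, -1],
)

```text
clock: 4.85
tcp_pos: [0.4543, -0.0119, 0.0192]
tcp_rot: [-0.042, 0.997, 0.004, 0.068]
ft_force: [-0.1, -0.0, 0.2]
width: -0.0001
grip_force: 0.0
```

>>> servo_tool(
  moves=[-0.3, 0, 0.04, 0, 0, 0, -1, -0.6, 0, 0.08, 0, 0, 0, -1, -0.9, 0, 0.12, 0, 0, 0, -1, -1.2, 0, 0.16, 0, 0, 0, -1, -1.5, 0, 0.2, 0, 0, 0, -1],
)

```text
clock: 5.35
tcp_pos: [0.4659, -0.0083, 0.0172]
tcp_rot: [-0.044, 0.997, 0.006, 0.064]
ft_force: [-4.1, 0.0, 4.5]
width: -0.0003
grip_force: 2.4
```

>>> servo_tool(
  moves=[-0.3, 0, 0.04, 0, 0, 0, -1, -0.6, 0, 0.08, 0, 0, 0, -1, -0.9, 0, 0.12, 0, 0, 0, -1, -1.2, 0, 0.16, 0, 0, 0, -1, -1.5, 0, 0.2, 0, 0, 0, -1],
)

```text
clock: 5.85
tcp_pos: [0.4818, -0.0075, 0.0173]
tcp_rot: [-0.043, 0.997, 0.005, 0.065]
ft_force: [-3.8, -0.2, -0.6]
width: -0.0001
grip_force: 1.6
```

>>> servo_tool(
  moves=[-0.3, 0, 0.04, 0, 0, 0, -1, -0.6, 0, 0.08, 0, 0, 0, -1, -0.9, 0, 0.12, 0, 0, 0, -1, -1.2, 0, 0.16, 0, 0, 0, -1, -1.5, 0, 0.2, 0, 0, 0, -1],
)

```text
clock: 6.35
tcp_pos: [0.497, -0.0062, 0.0174]
tcp_rot: [-0.043, 0.997, 0.005, 0.065]
ft_force: [-2.9, -0.7, -1.7]
width: -0.0001
grip_force: 1.2
```

>>> servo_tool(
  moves=[-0.3, 0, 0.04, 0, 0, 0, -1, -0.6, 0, 0.08, 0, 0, 0, -1, -0.9, 0, 0.12, 0, 0, 0, -1, -1.2, 0, 0.16, 0, 0, 0, -1, -1.4, 0, 0.19, 0, 0, 0, -1],
)

```text
clock: 6.85
tcp_pos: [0.5113, -0.0051, 0.0176]
tcp_rot: [-0.043, 0.997, 0.005, 0.066]
ft_force: [-2.7, -0.5, -0.4]
width: 0.0001
grip_force: 1.3
```

```bash
python3 -c "
from h import *
from rig import optics
for b in blocks(optics.camera('top')):print(np.round(b,4))
plan(along(B[1],-.1,.025),5,8)
plan(along(B[2],-.1,.025),-16.4,8)"
```

```text
[ 0.519   0.1513 14.826  98.5479 49.1368]
[ 5.75400e-01 -4.30000e-03  4.10150e+00  9.11964e+01  4.90038e+01]
[  0.4848  -0.1178 -15.4372  98.4724  49.4669]
move [ 8.66 -0.33 -1.89] [ 0.26 -0.43 -0.06]
move [12.75 -7.28 -2.47] [ 3.16 -0.47 21.14]
```

>>> servo_tool(
  moves=[5, 0, -1, 0, 0, 0, -1, 10, 0, -1.7, 0, 0, 0, -1, 12.7, -1.5, -2.4, 0, 0, 7, -1, 12.7, -5, -2.4, 2, 0, 14, -1, 12.7, -7.3, -2.4, 3, 0, 21, -1],
)

```text
clock: 7.4
tcp_pos: [0.3898, -0.0911, 0.0257]
tcp_rot: [0.144, 0.987, -0.01, 0.067]
ft_force: [0.7, 0.2, -0.2]
width: 0.0
grip_force: 0.0
```

```bash
python3 -c "
from h import *
plan(along(B[2],-.068,.018),-16.4,8)"
```

```text
move [-2.91  0.19  1.18] [-0.07 -0.2  -0.18]
```

>>> servo_tool(
  moves=[-1, 0.2, 0.8, 0, 0, 0, -1, -2, 0.3, 1.0, 0, 0, 0, -1, -2.6, 0.3, 1.1, 0, 0, 0, -1, -2.6, 0.3, 1.1, 0, 0, 0, -1],
)

```text
clock: 7.8
tcp_pos: [0.417, -0.094, 0.0174]
tcp_rot: [0.14, 0.988, -0.009, 0.065]
ft_force: [0.3, 0.3, 0.0]
width: 0.0001
grip_force: 0.0
```

>>> servo_tool(
  moves=[-0.3, 0, 0.04, 0, 0, 0, -1, -0.6, 0, 0.08, 0, 0, 0, -1, -0.9, 0, 0.12, 0, 0, 0, -1, -1.2, 0, 0.16, 0, 0, 0, -1, -1.5, 0, 0.2, 0, 0, 0, -1],
)

```text
clock: 8.3
tcp_pos: [0.4293, -0.0974, 0.0163]
tcp_rot: [0.141, 0.988, -0.008, 0.063]
ft_force: [-4.8, 2.0, 3.3]
width: 0.0
grip_force: 2.6
```

>>> servo_tool(
  moves=[-0.3, 0, 0.04, 0, 0, 0, -1, -0.6, 0, 0.08, 0, 0, 0, -1, -0.9, 0, 0.12, 0, 0, 0, -1, -1.2, 0, 0.16, 0, 0, 0, -1, -1.5, 0, 0.2, 0, 0, 0, -1],
)

```text
clock: 8.8
tcp_pos: [0.4438, -0.1017, 0.0162]
tcp_rot: [0.141, 0.988, -0.008, 0.063]
ft_force: [-4.2, 2.2, 3.8]
width: -0.0
grip_force: 2.5
```

>>> servo_tool(
  moves=[-0.3, 0, 0.04, 0, 0, 0, -1, -0.6, 0, 0.08, 0, 0, 0, -1, -0.9, 0, 0.12, 0, 0, 0, -1, -1.2, 0, 0.16, 0, 0, 0, -1, -1.5, 0, 0.2, 0, 0, 0, -1],
)

```text
clock: 9.3
tcp_pos: [0.4587, -0.1061, 0.0162]
tcp_rot: [0.141, 0.988, -0.009, 0.064]
ft_force: [-4.3, 1.0, 2.0]
width: 0.0002
grip_force: 2.1
```

>>> servo_tool(
  moves=[-0.3, 0, 0, 0, 0, 0, -1, -0.6, 0, 0.02, 0, 0, 0, -1, -0.9, 0, 0.06, 0, 0, 0, -1, -1.2, 0, 0.1, 0, 0, 0, -1, -1.5, 0, 0.14, 0, 0, 0, -1],
)

```text
clock: 9.8
tcp_pos: [0.4738, -0.1106, 0.0171]
tcp_rot: [0.141, 0.988, -0.009, 0.064]
ft_force: [-2.0, 0.7, -2.4]
width: -0.0001
grip_force: 1.3
```

```bash
python3 -c "
from h import *
from rig import optics
print(monitor.get_obs()['ft_force'])
for b in blocks(optics.camera('top')):print(np.round(b,4))
b=(.519,.1513,14.9)
plan(along(B[2],-.1,.05),-16.4,8)
plan(along(b,0,.13),14.9,0)"
```

```text
[-1.99310746  0.68482057 -2.37232457]
[ 0.519   0.1513 14.826  98.5479 49.1368]
[ 5.71700e-01 -4.60000e-03  4.27550e+00  9.91346e+01  4.91017e+01]
[  0.5367  -0.1333 -17.1881  87.2478  49.883 ]
move [ 8.34 -0.28 -4.39] [ 0.06 -0.48  0.16]
move [  1.56  26.43 -11.55] [ -2.01   7.34 -31.1 ]
```

Normalised drag is about 0.8 for the left block and about 0.4 for the other two, so the left block grips. I'll go and grasp it.

>>> servo_tool(
  moves=[4, 0, -2, 0, 0, 0, -1, 4, 3, -6, 0, 3, -8, 1, 3, 8, -9.5, -1, 6, -16, 1, 2.3, 13, -11.5, -2, 7, -24, 1, 1.8, 17.5, -11.5, -2, 7.3, -31, 1],
)

```text
clock: 10.35
tcp_pos: [0.4918, 0.0578, 0.1326]
tcp_rot: [-0.131, 0.991, -0.001, 0.005]
ft_force: [1.7, -0.3, 0.2]
width: 0.0582
grip_force: 0.0
```

```bash
python3 -c "
from h import *
b=(.519,.1513,14.9)
plan(along(b,0,.11),14.9,0)"
```

```text
move [-5.03  8.33  2.28] [-0.22  0.57  0.11]
```

>>> servo_tool(
  moves=[-2.5, 4, 1, -0.2, 0.6, 0, 1, -5, 8, 2, -0.2, 0.6, 0, 1, -5, 8, 2.2, -0.2, 0.6, 0, 1, -5, 8, 2.2, -0.2, 0.6, 0, 1],
)

```text
clock: 10.75
tcp_pos: [0.516, 0.1481, 0.106]
tcp_rot: [-0.13, 0.992, 0.001, -0.005]
ft_force: [-0.5, 0.1, -0.5]
width: 0.0854
grip_force: 0.0
```

```bash
python3 -c "
from h import *
b=(.519,.1513,14.9)
print(monitor.get_obs()['width'])
plan(along(b,0,.012),14.9,0)"
```

```text
0.0853868079429562
move [-0.46  0.2   9.4 ] [ 0.19 -0.51  0.03]
```

>>> servo_tool(
  moves=[-0.4, 0.2, 3, 0, -0.4, 0, 1, -0.4, 0.2, 6, 0, -0.4, 0, 1, -0.4, 0.2, 8.5, 0, -0.4, 0, 1, -0.4, 0.2, 9.2, 0, -0.4, 0, 1, -0.4, 0.2, 9.2, 0, -0.4, 0, 1],
)

```text
clock: 11.25
tcp_pos: [0.5174, 0.1492, 0.0136]
tcp_rot: [-0.128, 0.992, 0.002, -0.002]
ft_force: [0.6, -0.2, -0.1]
width: 0.0851
grip_force: 0.0
```

>>> servo_tool(
  moves=[0, 0, 0, 0, 0, 0, -1, 0, 0, 0, 0, 0, 0, -1, 0, 0, 0, 0, 0, 0, -1, 0, 0, 0, 0, 0, 0, -1, 0, 0, 0, 0, 0, 0, -1],
  newtons=60,
)

```text
clock: 11.75
tcp_pos: [0.5189, 0.1512, 0.0159]
tcp_rot: [-0.129, 0.992, 0.002, -0.0]
ft_force: [-1.6, 2.8, 6.1]
width: 0.0491
grip_force: 64.0
```

```bash
python3 -c "
from h import *
o=monitor.get_obs();print(o)"
```

```text
{'clock': 11.75, 'joint_positions': array([ 0.07156854,  0.29851268,  1.94121103,  0.00560795,  0.90273885,
       -1.76042121]), 'qvel': array([-1.73620011e-03,  7.38761034e-05, -9.74613471e-04,  2.73483216e-04,
       -1.06438346e-03,  4.61534317e-05]), 'effort': array([ -1.87598839, -34.54041839, -23.33310127,  -0.64328805,
        -0.35067363,  -0.19708872]), 'tcp_pos': array([0.5189219 , 0.15121296, 0.01586541]), 'tcp_rot': array([-1.28502157e-01,  9.91706693e-01,  2.22226400e-03, -3.04382745e-04]), 'ft_force': array([-1.57024933,  2.77430219,  6.14662906]), 'torque': array([ 0.34169153,  0.22339179, -0.17441335]), 'grip_force': 64.03085231781006, 'width': 0.049090015109316355}
```

>>> servo_tool(
  moves=[0, 0, -1, 0, 0, 0, -1, 0, 0, -4, 0, 0, 0, -1, 0, 0, -8, 0, 0, 0, -1, 0, 0, -13, 0, 0, 0, -1, 0, 0, -18, 0, 0, 0, -1],
)

```text
clock: 12.25
tcp_pos: [0.5163, 0.1496, 0.194]
tcp_rot: [-0.129, 0.992, 0.002, -0.004]
ft_force: [1.9, 0.1, -7.7]
width: 0.0495
grip_force: 65.7
```

```bash
cat >> h.py <<'E'
PR=(Ro.from_euler('z',-.01166)*Ro.from_euler('y',-.44)).as_matrix();PC=np.array([.546,-.344,.112])
def pf(x,h): return PC+PR@[x,0,h]
E
python3 -c "
from h import *
print(pf(0,.0159+.09),monitor.get_obs()['grip_force'])
plan(pf(0.0,.0159+.09),-.67,np.degrees(.44))"
```

```text
[ 0.50089608 -0.34347406  0.2078132 ] 65.73830366134644
move [ 14.1  -47.27  -1.47] [  3.58 -25.51  15.2 ]
```

>>> servo_tool(
  moves=[1, -3, -1.5, 0.3, -2.5, 1.5, -1, 2, -7, -2.5, 1, -5, 3, -1, 3.5, -11, -3.5, 1, -8, 5, -1, 5, -15.5, -4, 1.5, -11, 6.5, -1, 6, -20, -4, 1.8, -13, 7.5, -1],
)

```text
clock: 12.75
tcp_pos: [0.5095, -0.06, 0.2328]
tcp_rot: [-0.063, 0.992, 0.0, 0.112]
ft_force: [0.7, 0.4, -8.1]
width: 0.0497
grip_force: 66.0
```

```bash
python3 -c "
from h import *
plan(pf(0.0,.0159+.12),-.67,np.degrees(.44))"
```

```text
move [  5.55 -27.84  -1.11] [  1.85 -12.3    7.68]
```

>>> servo_tool(
  moves=[1, -4.5, -0.2, 0.3, -2.5, 1.5, -1, 2, -9, -0.4, 0.7, -5, 3, -1, 3, -13.5, -0.6, 1, -7.5, 4.5, -1, 4, -18, -0.8, 1.4, -10, 6, -1, 5, -22.5, -1, 1.8, -12, 7.5, -1],
)

```text
clock: 13.25
tcp_pos: [0.4868, -0.2891, 0.2329]
tcp_rot: [0.005, 0.977, -0.0, 0.215]
ft_force: [1.5, 0.7, -8.1]
width: 0.0494
grip_force: 65.9
```

```bash
python3 -c "
from h import *
plan(pf(0.0,.0159+.09),-.67,np.degrees(.44))"
```

```text
move [-0.27 -5.43  2.88] [ 0.16 -0.41  0.09]
```

>>> servo_tool(
  moves=[0, -2, 0.8, 0, -0.4, 0, -1, -0.1, -3.8, 1.6, 0, -0.4, 0, -1, -0.2, -5, 2.4, 0, -0.4, 0, -1, -0.2, -5.2, 2.6, 0, -0.4, 0, -1, -0.2, -5.2, 2.6, 0, -0.4, 0, -1],
)

```text
clock: 13.75
tcp_pos: [0.5003, -0.3395, 0.2102]
tcp_rot: [0.004, 0.976, 0.0, 0.218]
ft_force: [0.2, 0.4, -8.9]
width: 0.0495
grip_force: 66.0
```

>>> servo_tool(
  moves=[0, 0, 0, 0, 0, 0, -1, 0, 0, 0, 0, 0, 0, -1, 0, 0, 0, 0, 0, 0, -1],
)

```text
clock: 14.05
tcp_pos: [0.5015, -0.3401, 0.2125]
tcp_rot: [0.004, 0.976, -0.001, 0.219]
ft_force: [-0.3, -0.1, -8.8]
width: 0.0498
grip_force: 66.0
```

```bash
python3 -c "
from h import *
from rig import optics
plan(pf(0.0,.0159),-.67,np.degrees(.44))
c=optics.camera('side');cv2.imwrite('pics/s2.png',cv2.resize(c['image'][120:350,180:440],None,fx=3,fy=3,interpolation=cv2.INTER_CUBIC)[:600])"
```

```text
move [ 0.27 -0.34  9.4 ] [0.05 0.13 0.22]
```

View pics/s2.png

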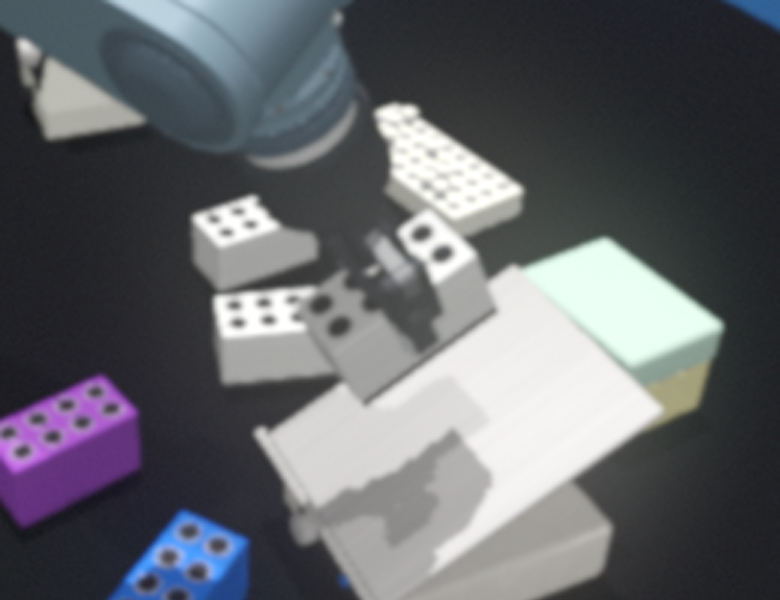

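The block, centred at about (400,310), is held parallel to the platform with nothing in the way. Descending along the normal.

>>> servo_tool(
  moves=[0.1, -0.1, 2, 0, 0, 0, -1, 0.2, -0.3, 4, 0, 0, 0.2, -1, 0.3, -0.3, 6, 0, 0, 0.2, -1, 0.3, -0.3, 7.5, 0, 0, 0.2, -1, 0.3, -0.3, 8.0, 0, 0, 0.2, -1],
)

```text
clock: 14.6
tcp_pos: [0.5326, -0.3429, 0.1366]
tcp_rot: [0.006, 0.976, 0.001, 0.218]
ft_force: [0.7, 0.7, -8.9]
width: 0.0496
grip_force: 65.8
```

>>> servo_tool(
  moves=[0, 0, 0.1, 0, 0, 0, -1, 0, 0, 0.3, 0, 0, 0, -1, 0, 0, 0.5, 0, 0, 0, -1, 0, 0, 0.5, 0, 0, 0, -1],
)

```text
clock: 15.0
tcp_pos: [0.5352, -0.3442, 0.1345]
tcp_rot: [0.006, 0.976, -0.001, 0.219]
ft_force: [-0.3, 0.5, -8.4]
width: 0.0492
grip_force: 65.9
```

```bash
python3 -c "
from h import *
plan(pf(0.0,.0159),-.67,np.degrees(.44))"
```

```text
move [-0.02  0.03  0.91] [ 0.02  0.15 -0.02]
```

>>> servo_tool(
  moves=[0, 0, 0.15, 0, 0, 0, -1, 0, 0, 0.3, 0, 0, 0, -1, 0, 0, 0.45, 0, 0, 0, -1, 0, 0, 0.6, 0, 0, 0, -1, 0, 0, 0.6, 0, 0, 0, -1],
)

```text
clock: 15.5
tcp_pos: [0.5376, -0.3439, 0.1282]
tcp_rot: [0.006, 0.976, -0.001, 0.219]
ft_force: [-0.6, 0.6, -8.3]
width: 0.0497
grip_force: 65.9
```

>>> servo_tool(
  moves=[0, 0, 0.05, 0, 0, 0, -1, 0, 0, 0.1, 0, 0, 0, -1, 0, 0, 0.15, 0, 0, 0, -1, 0, 0, 0.15, 0, 0, 0, -1],
)

```text
clock: 15.9
tcp_pos: [0.5382, -0.344, 0.1271]
tcp_rot: [0.006, 0.976, -0.001, 0.219]
ft_force: [0.8, -0.1, -8.1]
width: 0.0492
grip_force: 65.9
```

>>> servo_tool(
  moves=[0, 0, 0.05, 0, 0, 0, -1, 0, 0, 0.1, 0, 0, 0, -1, 0, 0, 0.1, 0, 0, 0, -1],
)

```text
clock: 16.2
tcp_pos: [0.5387, -0.344, 0.1262]
tcp_rot: [0.006, 0.976, -0.001, 0.219]
ft_force: [0.5, 0.3, -9.1]
width: 0.0492
grip_force: 65.9
```

>>> servo_tool(
  moves=[0, 0, 0.05, 0, 0, 0, -1, 0, 0, 0.1, 0, 0, 0, -1, 0, 0, 0.1, 0, 0, 0, -1],
)

```text
clock: 16.5
tcp_pos: [0.5391, -0.3441, 0.1256]
tcp_rot: [0.006, 0.976, -0.001, 0.219]
ft_force: [-1.3, 0.5, -5.6]
width: 0.0495
grip_force: 66.6
```

>>> servo_tool(
  moves=[0, 0, 0.05, 0, 0, 0, -1, 0, 0, 0.08, 0, 0, 0, -1, 0, 0, 0.08, 0, 0, 0, -1],
)

```text
clock: 16.8
tcp_pos: [0.5392, -0.3441, 0.1256]
tcp_rot: [0.006, 0.976, -0.001, 0.219]
ft_force: [-8.2, 3.3, 1.1]
width: 0.0493
grip_force: 67.8
```

Seated: the load is about 11 N along the normal. Easing the grip, then opening.

>>> servo_tool(
  moves=[0, 0, 0, 0, 0, 0, -1, 0, 0, 0, 0, 0, 0, -1],
  newtons=20,
)

```text
clock: 17.0
tcp_pos: [0.5392, -0.3441, 0.1256]
tcp_rot: [0.006, 0.976, -0.001, 0.219]
ft_force: [-8.2, 4.0, 1.1]
width: 0.0496
grip_force: 67.8
```

>>> servo_tool(
  moves=[0, 0, 0, 0, 0, 0, -0.2, 0, 0, 0, 0, 0, 0, 0.4, 0, 0, 0, 0, 0, 0, 1, 0, 0, 0, 0, 0, 0, 1, 0, 0, 0, 0, 0, 0, 1],
)

```text
clock: 17.5
tcp_pos: [0.5401, -0.3447, 0.1257]
tcp_rot: [0.006, 0.975, -0.001, 0.22]
ft_force: [1.3, -0.1, -0.3]
width: 0.0856
grip_force: 0.0
```

```bash
python3 -c "
from h import *
from rig import optics
c=optics.camera('side');cv2.imwrite('pics/s3.png',cv2.resize(c['image'][120:350,180:440],None,fx=3,fy=3,interpolation=cv2.INTER_CUBIC)[:600])"
```

```text
(no output)
```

View pics/s3.png

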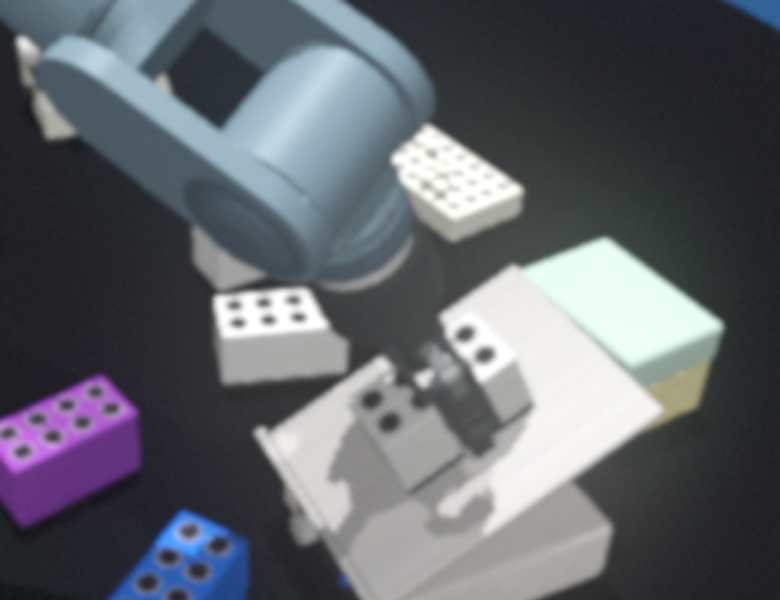

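The block rests flat mid-platform at about (440,405), clear of the rim at (265,435), with the fingers open. Backing off along the normal.

>>> servo_tool(
  moves=[0, 0, -1, 0, 0, 0, 1, 0, 0, -3, 0, 0, 0, 1, 0, 0, -6, 0, 0, 0, 1, 0, 0, -9, 0, 0, 0, 1, 0, 0, -13, 0, 0, 0, 1],
)

```text
clock: 18.05
tcp_pos: [0.4828, -0.3428, 0.2425]
tcp_rot: [0.006, 0.976, 0.0, 0.219]
ft_force: [0.5, -1.0, 0.8]
width: 0.0855
grip_force: 0.0
```

>>> servo_tool(
  moves=[4, 0, -3, 0, 0, 0, 1, 8, 0, -5, 0, 0, 0, 1, 8, 0, -5, 0, 0, 0, 1, 8, 0, -5, 0, 0, 0, 1, 8, 0, -5, 0, 0, 0, 1],
)

```text
clock: 18.55
tcp_pos: [0.4055, -0.3323, 0.26]
tcp_rot: [0.018, 0.978, -0.003, 0.21]
ft_force: [0.6, 1.0, 0.3]
width: 0.0854
grip_force: 0.0
```

```bash
python3 -c "
from h import *
from rig import optics
c=optics.camera('top')
for b in blocks(c):print(np.round(b,4))
im=cv2.resize(c['image'],None,fx=1.5,fy=1.5)
for X in (pf(.05,.056),pf(-.05,.056)):
  p=proj(c,X)[0]*1.5;cv2.drawMarker(im,(int(p[0]),int(p[1])),(0,0,255),0,8)
cv2.imwrite('pics/t3.png',im)"
```

```text
[ 5.71700e-01 -4.60000e-03  4.27550e+00  9.91346e+01  4.91017e+01]
[  0.5316  -0.1318 -17.1377  99.4193  49.8752]
```

View pics/t3.png

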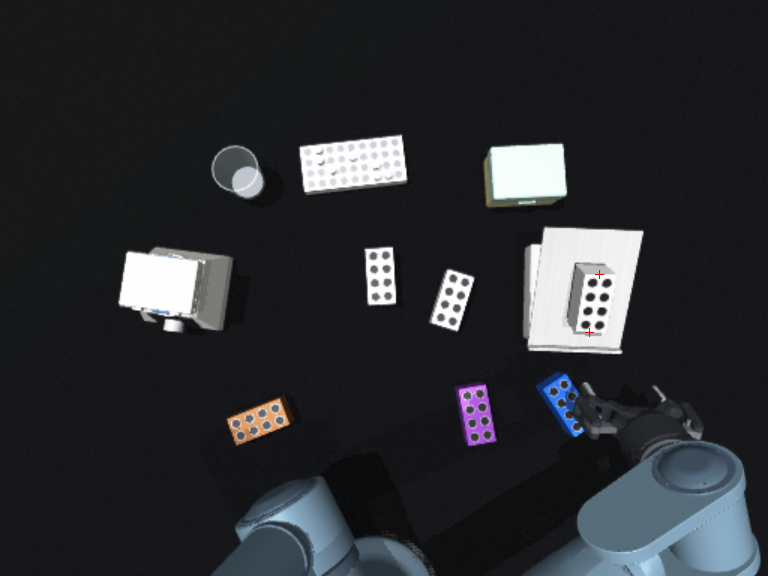

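The block sits at (595,303) where predicted, in mid-platform and clear of the rim. The other two stand at (380,276) and (452,300), and everything else is untouched.

```bash
python3 -c "
from rig import finish_job
print(finish_job())"
```

```text
the job is handed in; nothing more can be done
None
```

The left block dragged hardest (friction ratio about 0.8, against about 0.4 for the other two) and now lies flat in the middle of the platform, clear of the rim; the others stand about 5 cm from their starts, and the job was handed in at about 19 s, with the first half of the left block's push bearing down on it by roughly 6–9 N (up to about 4 N on the other two) before I eased off.

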